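# Rebuild the drive side of a rear hub

## Robot

A 6-joint arm with a two-finger parallel gripper is mounted at the origin on a cart in front of the work surface, level with it; the furniture and walls round the work are solid. World frame = base frame: x ahead of the robot, y to its left, z up, the work surface at z = 0. Lengths are in m, angles in rad, forces in N, time in s.
With the tool pointing down it reaches from about 0.375 to 0.9 m from the base axis. Payload 3.1 kg.
Tool frame: the origin (TCP) lies between the finger pads; the fingertips stand manip.finger_overhang ahead of it and the grasp point (between the pads) lies 5 mm behind it (manip.finger_overhang is the distance from the TCP to the fingertips, in m); z points along the fingers, y is the line along which they close (so a half turn about z gives the same grasp; the last joint's range is limited). The gripper opens to 85 mm and grips with 20 to 120 N. Pads are 22 mm wide; open, the fingers measure 114 mm over their backs; the gripper's body (76 mm by 85 mm) begins 54 mm behind the grasp point. The pads swing forward as they close: fully open they stand 13 mm farther back than shut.
Start: joints at [0.988, 0.527, 1.433, -0, 1.181, -0.178], TCP at [0.246, 0.574, 0.245] pointing down, gripper open.
Joint ranges: [-3.08, 3.08], [-0.75, 2.2], [0.22, 2.44], [-1.43, 4.57], [0, 2.65], [-2.85, 2.85]. Speed limits (rad/s): [2.79, 2.79, 3.14, 3.14, 3.14, 3.14].

## Interface

Orientations are given as a unit quaternion [x, y, z, w].
In Python, from station import manip gives the robot as it stands.
- The arm moves only by the tool drive_tool, never from a script. Its argument "plan" is a list of rows, each a list of 7 numbers: the shift along the tool's x, y, z in m, then the turn, a rotation vector about the tool's x, y, z in degrees, then the opening, from -1 (shut) to 1 (fully open). In form: [[x, y, z, wx, wy, wz, gripper], ...]. A call has 1 to 10 rows; each row shifts and turns the commanded pose from where the row before left it, along the tool's axes as they then stand; what a row does not reach is not made up. A row lasts 1/10 s, in which the tool goes at most 50 mm and 8.59 degrees, less where a joint would pass 70% of its speed; a pose out of reach is approached as far as the arm can. A call is refused whole if a number of a shift passes 0.05 or a number of a turn 8.59, either way. A call with a gripper value outside its range is refused whole. The fingers move at their own pace and stop on an object; "newtons" is the grip in N (left out, the last holds). Time passes only in rows, so rows that do not move let the fingers close. It gives the time, the measured TCP pose, the force, the opening and the grip force at its end, in the units of the state.
- manip.sense(): the state, without advancing time (a new reading comes with each control period).
- manip.snapshot(name): name is "scene" or "top" or "wrist"; returns a dict with "image" (420x560x3 uint8, red, green, blue), "z_map" (420x560 float32, m along the optical axis (not along the pixel's ray), 0 where there is no reading), "fov_y" (degrees; the focal length in pixels is half the picture's height over the tangent of half this angle, whatever the lens; pixels are square), "cx", "cy" (the principal point, pixels), "extrinsics" (4x4, takes a point from camera to world coordinates); the wrist camera has in their place "mount" (4x4, takes a point from camera to tool coordinates, whose origin is the TCP and whose axes are the flange's). Camera axes: x right, y up, looking along -z (the intrinsics and any distortion apply to the point x, -y, -z); pixel columns grow to the right and rows downward; lengths in m; the calibration is good to about 2 mm. A picture is of the moment at which its call begins: read the wrist's pose just before it.
- manip.sign_off(): hands the job in; it is judged then, once.
The state is a dict: "t": time; "q": joint angles; "qd": joint speeds; "tau": joint torques, N m; "tcp_pos": TCP position; "tool_rot": TCP orientation; "force": force on the tool from outside, world axes, zero at the start; "ft_torque": the same for the moment, N m; "finger_gap": opening from 0.0 (shut) to 1.0 (fully open); "gripper_force": force on a finger pad.
Only numpy, scipy, OpenCV 4.12 (cv2) and the standard library are available. Lean on these libraries where they do the work, as an engineer would, in place of code of your own. Each camera call takes 0.05 s, during which the arm holds its last target. There are 200 camera calls.

## Task

Rebuild the drive side of the rear hub that stands in the vice: put the new bearing (blue seal) into its seat in the hub shell, then the red collar over the axle, then the freehub body, wide end down, and last the brass end cap, each let go fully home on the one before. Leave the worn rusty bearing, the tape measure, the green tin and the tyre lever where they lie.

Things in the scene. Friction and masses are not known exactly. Their poses are not given: they have to be found in the camera images.
- hub: Black bicycle hub shell standing upright in a small blue-green vice, all one fixed piece. Origin: under the vice, on the axle's axis, z up. Spoke flanges of diameter 60, the upper at z 105 to 111 mm; above it a neck of diameter 47, rim at z 122. The vice is 78 wide (x), its T-handle points to +y (116 mm from the axle), jaws 45 high.
- seat (a point): Centre of the bearing seat's floor, 116 mm above the bench: a recess of diameter 36.6, 6 deep, in the top of the hub shell. The bright axle, diameter 17, stands up through it to 47 above this point, its last 6 tapering to diameter 12. z up. Parts have 1.5 mm play round the axle. Home, undersides lie above this point: bearing 0, collar 9, freehub body 10, end cap 39 mm.
- new_bearing: New cartridge bearing, a flat ring: bright steel with a blue seal on its face; outer diameter 32, bore 20, 9 high, 45 g. Lies flat on the bench. Origin: centre of its underside, z up. A slip fit in the seat; seated, it stands 3 above the shell's rim. Put it in as it lies, not turned over.
- worn_bearing: Worn bearing of the same size (32 x 20 x 9) but rust-brown with a black seal. Origin: centre of its underside. Not to be used; leave it where it lies.
- collar: Red anodised spacer collar, a plain ring standing on the bench: outer diameter 26, bore 20, 10 high, 30 g. Origin: centre of its underside, z up. Keeps the freehub body clear of the shell.
- freehub: Freehub body, a grey steel sleeve with nine ribs, standing wide end down: diameter 36 (37 at the foot), 29 high, bore 20; its underside is hollowed to diameter 32, 9 deep, so it drops over the collar and rests on the collar's top by the floor of the hollow. About 140 g. Origin: centre of its underside, z up.
- end_cap: Brass end cap, a knurled stepped knob: foot diameter 30 (5 high), upper part diameter 26, 16 high in all, with a bore of diameter 20, 10 deep, from below. Stands on the bench bore down, 40 g. Origin: centre of its underside, z up. Home, it rests on the freehub body's top with the axle's end in its bore.
- tape_measure: Yellow tape measure lying on its side, 65 x 82 x 36 mm high, loose. Origin: centre of its underside. A bystander.
- patch_tin: Flat tin with a green rim, 52 x 77 x 21 mm high, loose. Origin: centre of its underside. A bystander.
- tyre_lever: Blue plastic tyre lever lying flat, 19 x 122 (along its y) x 11 mm high, loose. Origin: centre of its underside. A bystander.
Things that resemble listed ones, but are neither listed nor needed, are in the scene too. There is more than one size of the freehub; the job needs the middle-sized.

How it is judged:
By the outcome, as a careful person would: the job done as asked, in the order asked, and still so for the second after the job is handed in, with the robot touching nothing.
It also fails if it takes over 128 s, if anything falls off the work surface, if the arm or the gripper's body presses on something with over 40 N, if the wrist force passes 120 N, or if a joint passes its speed limit or range.

## Working session

There is one attempt and no reset: what is moved stays moved. The work goes in short steps, Python scripts to look and compute and a tool call to move; the robot and the scene stay as the last step left them, time stands still between calls to the robot, and variables do not carry over. Pictures are saved under pics/ and viewed, at most 14 in all, crops included, and the job is handed in when it is done.

Besides the shell and the picture viewer there is one more tool, called by a JSON object that holds its "op" and its "data". drive_tool: Moves the arm, as the interface text tells. Its arguments: {"type":"object","properties":{"plan":{"type":"array"},"newtons":{"type":"number"}},"required":["plan"]}

```bash
ls; mkdir -p pics
cat > h.py <<'E'
import numpy as np, cv2
from station import manip
def snap(n,f):
    s=manip.sense(); d=manip.snapshot(n)
    cv2.imwrite(f'pics/{f}.png',cv2.cvtColor(d['image'],cv2.COLOR_RGB2BGR))
    d['s']=s; np.savez(f'pics/{f}.npz',**{k:v for k,v in d.items() if k!='s'},p=s['tcp_pos'],r=s['tool_rot'])
    return d
E
python3 - <<'E'
from h import *
print(manip.finger_overhang, manip.sense())
for n in('scene','top','wrist'):
    d=snap(n,n+'0'); print({k:v for k,v in d.items() if k not in('image','z_map','s')})
E
```

```text
pics
0.014 {'t': 0.0, 'q': array([ 9.87486756e-01,  5.28482922e-01,  1.43386942e+00,  2.56563881e-05,
        1.18139292e+00, -1.78521411e-01]), 'qd': array([ 1.88915046e-04,  8.99823372e-05,  7.29418083e-04, -9.17925447e-04,
       -1.68943184e-03, -2.25526851e-04]), 'tau': array([-1.32936616e-04, -4.42356098e+01, -1.78024936e+01, -2.36850838e-04,
        8.43362999e-03, -1.71928127e-05]), 'tcp_pos': array([0.24574616, 0.57393521, 0.24433374]), 'tool_rot': array([ 2.01019784e-01,  9.79586590e-01, -9.94747224e-04, -4.11149519e-04]), 'force': array([-0.23385094,  0.1269649 ,  0.10689778]), 'ft_torque': array([ 0.00662135,  0.00014191, -0.0444382 ]), 'gripper_force': 0.0, 'finger_gap': 1.00269796814595}
{'fov_y': 44.203504303754634, 'cx': 277.0389134890886, 'cy': 204.17972082756836, 'extrinsics': array([[ 0.8658492 ,  0.25383096, -0.43113224, -0.01301883],
       [-0.49999339,  0.40860383, -0.76357679, -0.92915249],
       [-0.01765715,  0.87670563,  0.4807031 ,  0.64562841],
       [ 0.        ,  0.        ,  0.        ,  1.        ]])}
{'fov_y': 57.23485838971024, 'cx': 276.1606445024657, 'cy': 210.79979807765727, 'extrinsics': array([[ 0.01967674,  0.99817901, -0.05702186,  0.41215907],
       [-0.99962641,  0.0207233 ,  0.01782082, -0.04764952],
       [ 0.01897005,  0.0566499 ,  0.99821387,  1.10488022],
       [ 0.        ,  0.        ,  0.        ,  1.        ]])}
{'fov_y': 61.04027476236063, 'cx': 280.83623575372377, 'cy': 206.85503349453816, 'mount': array([[-8.51370089e-04,  9.44434976e-01,  3.28697204e-01,
         8.51165945e-02],
       [ 9.99999298e-01,  5.33027677e-04,  1.05860198e-03,
         2.22618395e-05],
       [ 8.24576025e-04,  3.28697874e-01, -9.44434766e-01,
        -1.27788117e-01],
       [ 0.00000000e+00,  0.00000000e+00,  0.00000000e+00,
         1.00000000e+00]])}
```

View pics/top0.png

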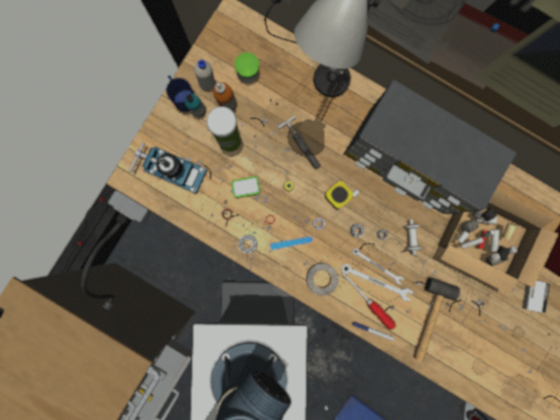

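View pics/scene0.png

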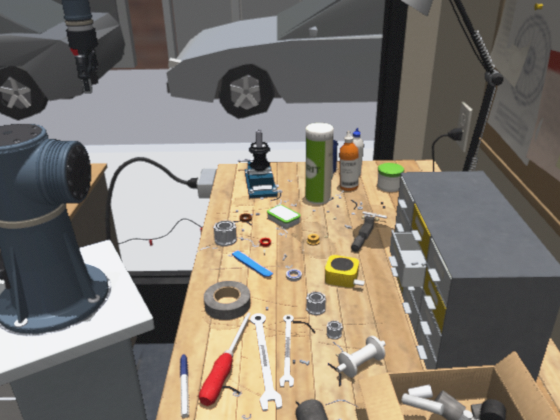

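The top view shows the hub at about (168,163), freehub candidates at (247,243), (357,230) and (382,235), and red rings near (270,219). The end cap is at (288,185), a bluish ring at (319,223), and a brown ring at (227,213). I'll enlarge both views.

Run:
```python
import cv2
a=cv2.imread('pics/top0.png'); cv2.imwrite('pics/t1.png',cv2.resize(a[130:270,130:400],None,fx=2.96,fy=2.96,interpolation=cv2.INTER_CUBIC))
a=cv2.imread('pics/scene0.png'); cv2.imwrite('pics/s1.png',cv2.resize(a[120:345,200:410],None,fx=2.66,fy=2.66,interpolation=cv2.INTER_CUBIC))
```

```text
(no output)
```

View pics/t1.png

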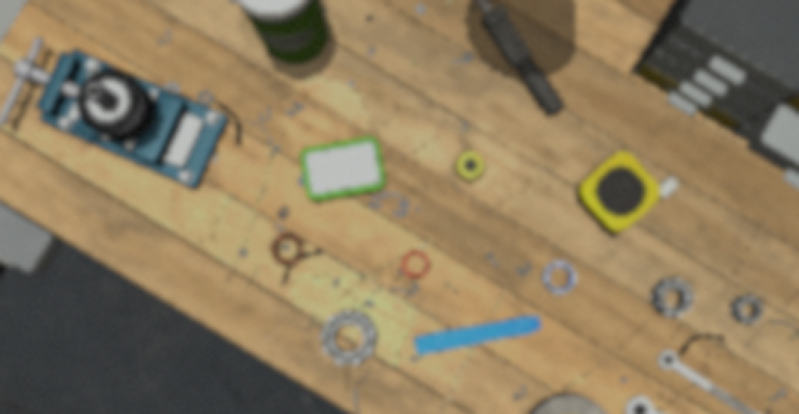

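View pics/s1.png

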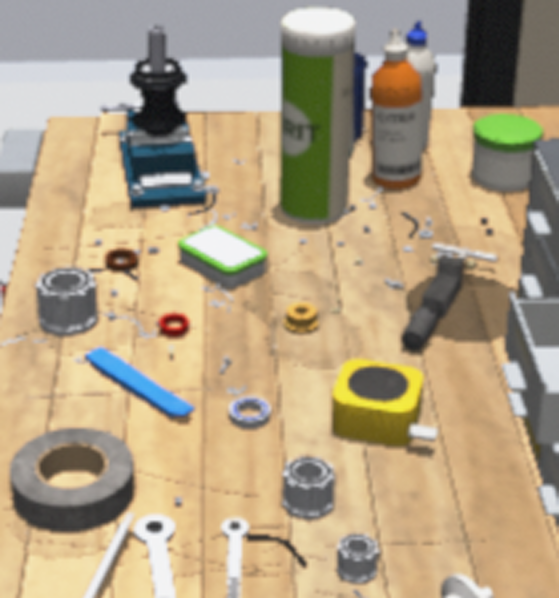

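The crops give: axle in t1 near (105,95), worn bearing (288,249), collar (415,264), end cap (470,165), new bearing (559,277), middle freehub (672,297), large one (349,337), small one (747,309). Next I'll convert these to world positions and check them against the scene camera.

```bash
cat >> h.py <<'E'
def load(f): return dict(np.load(f'pics/{f}.npz'))
def cam(d):
    f=210/np.tan(np.radians(float(d['fov_y'])/2))
    if 'mount' in d:
        from scipy.spatial.transform import Rotation as R
        T=np.eye(4);T[:3,:3]=R.from_quat(d['r']).as_matrix();T[:3,3]=d['p'];E=T@d['mount']
    else:E=d['extrinsics']
    return f,E
def px2w(d,u,v,z):
    f,E=cam(d); r=E[:3,:3]@np.array([(u-d['cx'])/f,-(v-d['cy'])/f,-1]); o=E[:3,3]
    return o+r*(z-o[2])/r[2]
def w2px(d,p):
    f,E=cam(d); q=E[:3,:3].T@(np.array(p)-E[:3,3]); return np.array([d['cx']+f*q[0]/-q[2], d['cy']-f*q[1]/-q[2]])
def d2w(d,u,v):
    f,E=cam(d);z=float(d['z_map'][int(round(v)),int(round(u))]); return E[:3,:3]@np.array([(u-d['cx'])/f*z,-(v-d['cy'])/f*z,-z])+E[:3,3]
def cloud(d):
    f,E=cam(d);z=d['z_map'];v,u=np.mgrid[:420,:560]
    P=np.stack([(u-d['cx'])/f*z,-(v-d['cy'])/f*z,-z],-1)@E[:3,:3].T+E[:3,3]; P[z==0]=np.nan; return P
E
python3 - <<'E'
from h import *
T=load('top0');S=load('scene0')
for n,u,v,z in [('axle',105,95,.163),('rim?',120,104,.122),('worn',288,249,.009),('collar',415,264,.01),('cap',470,165,.016),('bear',559,277,.009),('free',672,297,.029),('big',349,337,.04),('small',747,309,.02)]:
    U,V=130+u/2.963,130+v/2.963; p=px2w(T,U,V,z); q=(w2px(S,p)-[200,120])*2.66
    print(n,p.round(4),'depthz',d2w(T,U,V).round(3),'scene crop',q.round(0),np.hypot(*p[:2]).round(3))
P=cloud(T); z=P[...,2]
m=(z>.098)&(z<.175)&(np.hypot(P[...,0]-.53,P[...,1]-.27)<.08)
print(P[m].round(3)[::4])
print('bench',np.nanmedian(z[225:240,330:345]))
E
```

```text
axle [0.5802 0.2098 0.163 ] depthz [0.582 0.212 0.154] scene crop [157.  29.] 0.617
rim? [0.5799 0.2078 0.122 ] depthz [0.581 0.21  0.115] scene crop [159.  68.] 0.616
worn [0.4627 0.0719 0.009 ] depthz [0.463 0.073 0.002] scene crop [121. 255.] 0.468
collar [ 0.4507 -0.0503  0.01  ] depthz [ 0.451 -0.05  -0.   ] scene crop [174. 318.] 0.453
cap [ 0.5467 -0.1012  0.016 ] depthz [ 0.548 -0.101  0.009] scene crop [301. 308.] 0.556
bear [ 0.441  -0.1892  0.009 ] depthz [ 0.441 -0.19   0.003] scene crop [249. 405.] 0.48
free [ 0.4237 -0.294   0.029 ] depthz [ 0.424 -0.3    0.001] scene crop [306. 465.] 0.516
big [0.3805 0.0097 0.04  ] depthz [ 0.379  0.012 -0.001] scene crop [ 67. 279.] 0.381
small [ 0.4138 -0.368   0.02  ] depthz [ 0.414 -0.375 -0.002] scene crop [356. 542.] 0.554
[[0.602 0.244 0.11 ]
 [0.599 0.243 0.112]
 [0.59  0.218 0.164]
 [0.588 0.224 0.162]
 [0.595 0.247 0.108]
 [0.585 0.221 0.161]
 [0.591 0.245 0.114]
 [0.582 0.219 0.167]
 [0.583 0.212 0.16 ]
 [0.588 0.238 0.118]
 [0.58  0.216 0.162]
 [0.584 0.212 0.142]
 [0.585 0.238 0.118]
 [0.578 0.216 0.16 ]
 [0.582 0.212 0.1
[... 237 characters left out ...]
0.576 0.246 0.11 ]
 [0.576 0.234 0.115]
 [0.575 0.223 0.118]
 [0.576 0.213 0.114]
 [0.573 0.242 0.112]
 [0.573 0.23  0.117]
 [0.574 0.221 0.113]
 [0.573 0.21  0.119]
 [0.571 0.243 0.108]
 [0.569 0.229 0.123]
 [0.57  0.22  0.119]
 [0.57  0.209 0.123]
 [0.568 0.242 0.111]
 [0.567 0.229 0.123]
 [0.567 0.219 0.121]
 [0.567 0.208 0.123]
 [0.569 0.201 0.111]
 [0.564 0.229 0.121]
 [0.565 0.219 0.12 ]
 [0.564 0.208 0.123]
 [0.567 0.202 0.109]
 [0.563 0.228 0.114]
 [0.562 0.216 0.122]
 [0.564 0.209 0.111]
 [0.565 0.2   0.107]
 [0.561 0.227 0.111]
 [0.561 0.215 0.115]
 [0.561 0.206 0.111]
 [0.558 0.226 0.112]
 [0.558 0.216 0.112]
 [0.559 0.207 0.107]
 [0.556 0.217 0.109]]
bench -0.00040179280901986303
```

{"op": "drive_tool", "data": {"plan": [[0,0,0,0,0,-7.73,1],[0,0,0,0,0,-7.73,1],[0,0,0,0,0,-7.73,1],[-0.04,-0.042,-0.004,0,0,0,1],[-0.04,-0.042,-0.004,0,0,0,1],[-0.04,-0.042,-0.004,0,0,0,1],[-0.04,-0.042,-0.004,0,0,0,1],[-0.04,-0.042,-0.004,0,0,0,1],[-0.04,-0.042,-0.004,0,0,0,1],[-0.04,-0.042,-0.004,0,0,0,1]]}}

```text
t: 1.15
tcp_pos: [0.4879, 0.3199, 0.2693]
tool_rot: [0.0, 1.0, -0.0, -0.0]
force: [0.4, 1.2, -0.3]
finger_gap: 1.0
gripper_force: 0.0
```

{"op": "drive_tool", "data": {"plan": [[-0.04,-0.045,-0.004,0,0,0,1],[0,0,0,0,0,0,1],[0,0,0,0,0,0,1]]}}

```text
t: 1.45
tcp_pos: [0.5206, 0.2831, 0.2723]
tool_rot: [0.002, 1.0, 0.0, -0.001]
force: [1.0, 0.3, -0.4]
finger_gap: 1.001
gripper_force: 0.0
```

Run:
```python
from h import *
d=snap('wrist','w1'); print(d['s']['tcp_pos'],d['s']['tool_rot'],d['s']['q'])
```

```text
[0.52057529 0.28313569 0.27229399] [ 1.58427886e-03  9.99998591e-01  6.67733712e-05 -5.50360347e-04] [ 3.09488843e-01  4.54362144e-01  1.48496888e+00  4.97253588e-04
  1.20326869e+00 -1.25831783e+00]
```

View pics/w1.png

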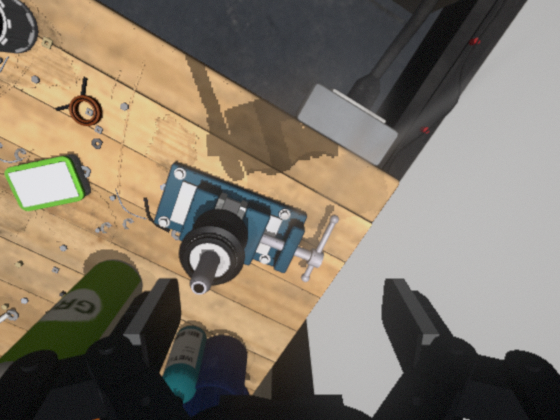

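The wrist view shows the axle tip at about (199,287), the white seat floor around (211,257), the worn bearing at (86,110) and the tin at (44,184).

Run:
```python
from h import *
d=load('w1'); print(px2w(d,199,287,.163), px2w(d,86,107,.009))
P=cloud(d); r=np.hypot(P[...,0]-.575,P[...,1]-.215);z=P[...,2]
print('z hist',np.histogram(z[r<.04],bins=np.arange(.09,.18,.005)))
import scipy.optimize as so
for lo,hi in((.140,.157),(.1585,.167)):
    m=(r<.04)&(z>lo)&(z<hi);print(P[m].mean(0),m.sum())
m=(r<.04)&(z>.125)&(z<.155);Q=P[m]
print(so.least_squares(lambda c:np.hypot(Q[:,0]-c[0],Q[:,1]-c[1])-.0085,[.58,.215],loss='soft_l1',f_scale=.001).x)
m=(r<.028)&(z>.119)&(z<.1245);Q=P[m]; print(m.sum(),(Q.max(0)+Q.min(0))/2,np.ptp(Q,axis=0))
g=cv2.resize(d['image'][215:315,150:270],None,fx=5,fy=5,interpolation=cv2.INTER_CUBIC);cv2.imwrite('pics/w1c.png',g[...,::-1])
```

```text
[0.58238336 0.22020776 0.163     ] [0.45838192 0.0767089  0.009     ]
z hist (array([  0,   0,   7, 636, 533, 755, 711,  55,  54,  68,  63,  71,  69,
       138, 219,   0,   0]), array([0.09 , 0.095, 0.1  , 0.105, 0.11 , 0.115, 0.12 , 0.125, 0.13 ,
       0.135, 0.14 , 0.145, 0.15 , 0.155, 0.16 , 0.165, 0.17 , 0.175]))
[0.57730694 0.22174205 0.14940549] 254
[0.58168913 0.21994121 0.16144633] 257
[0.58328538 0.21912776]
664 [0.58034572 0.21870156 0.12173731] [0.04223018 0.04662699 0.00547299]
```

View pics/w1c.png

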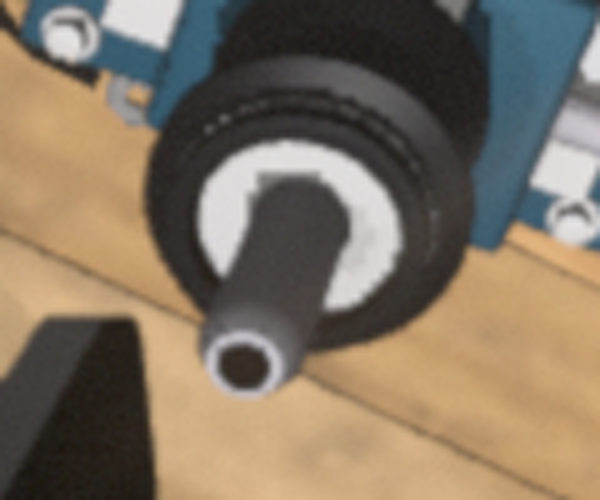

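{"op": "drive_tool", "data": {"plan": [[0.01,-0.038,0,0,0,0,1],[0.01,-0.038,0,0,0,0,1],[0.01,-0.038,0,0,0,0,1],[0.01,-0.038,0,0,0,0,1],[0.01,-0.038,0,0,0,0,1],[0.01,-0.038,0,0,0,0,1],[0.01,-0.038,0,0,0,0,1],[0.01,-0.038,0,0,0,0,1],[0.01,-0.038,0,0,0,0,1],[0.01,-0.038,0,0,0,0,1]]}}

```text
t: 2.5
tcp_pos: [0.4191, -0.0951, 0.2727]
tool_rot: [-0.002, 1.0, 0.0, -0.0]
force: [0.3, -0.3, -0.2]
finger_gap: 1.003
gripper_force: 0.0
```

{"op": "drive_tool", "data": {"plan": [[0,-0.037,0,0,0,0,1],[0,-0.037,0,0,0,0,1],[0,0,0,0,0,0,1],[0,0,0,0,0,0,1]]}}

```text
t: 2.9
tcp_pos: [0.4198, -0.1685, 0.2724]
tool_rot: [-0.0, 1.0, 0.001, -0.0]
force: [-0.5, 0.6, 0.3]
finger_gap: 1.001
gripper_force: 0.0
```

Run:
```python
from h import *
d=snap('wrist','w2'); print(d['s']['tcp_pos'],d['s']['tool_rot'],d['s']['q'])
g=cv2.resize(d['image'][0:370],None,fx=1.42,fy=1.42,interpolation=cv2.INTER_CUBIC);cv2.imwrite('pics/w2c.png',g[...,::-1])
```

```text
[ 0.41975806 -0.16850627  0.27241956] [-9.13908562e-05  9.99999642e-01  7.04722474e-04 -4.59195331e-04] [-6.30064713e-01  2.57320592e-01  1.81277707e+00  6.80073447e-04
  1.07306764e+00 -2.20136898e+00]
```

View pics/w2c.png

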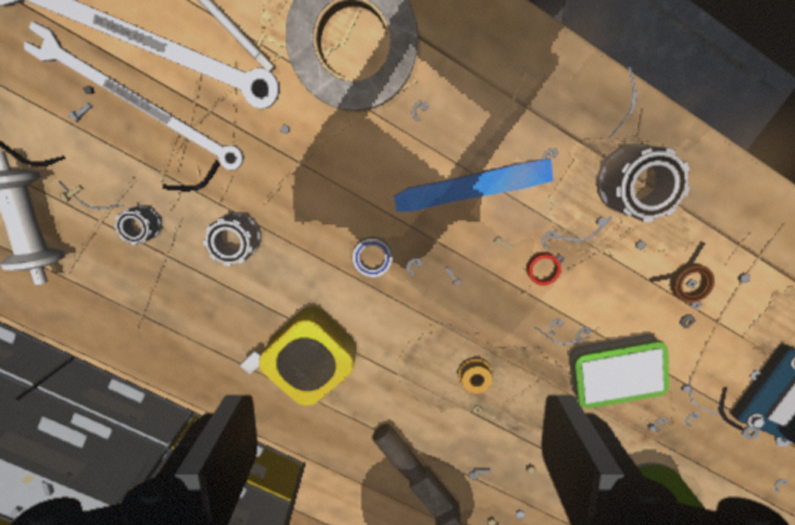

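The overview crop shows the bearing (blue seal) at (372,257), collar (543,268), end cap top (478,380), middle freehub top ring (230,241) and worn bearing (692,283).

Run:
```python
from h import *
d=load('w2');P=cloud(d)
for n,u,v,z,R in [('bear',372,257,.009,.016),('collar',543,268,.01,.013),('cap',478,380,.016,.015),('free',230,241,.029,.0185),('worn',692,283,.009,.016)]:
    p=px2w(d,u/1.42,v/1.42,z)
    m=(np.hypot(P[...,0]-p[0],P[...,1]-p[1])<R+.006)&(P[...,2]>z*.6)&(P[...,2]<z+.006)
    Q=P[m]; lo=np.percentile(Q,1,axis=0);hi=np.percentile(Q,99,axis=0)
    print(n,p.round(4),'cloud',((lo+hi)/2).round(4),(hi-lo).round(4),m.sum())
```

```text
bear [ 0.4394 -0.1898  0.009 ] cloud [ 0.4396 -0.1904  0.0078] [0.0313 0.0307 0.004 ] 386
collar [ 0.4483 -0.0527  0.01  ] cloud [ 0.4497 -0.0519  0.0085] [0.0254 0.0255 0.0048] 190
cap [ 0.5461 -0.1008  0.016 ] cloud [ 0.5454 -0.1026  0.0132] [0.025  0.0245 0.0068] 331
free [ 0.4215 -0.2949  0.029 ] cloud [ 0.4217 -0.2976  0.0237] [0.0342 0.034  0.0122] 735
worn [0.4614 0.07   0.009 ] cloud [0.4618 0.0719 0.0077] [0.0309 0.0309 0.0039] 395
```

{"op": "drive_tool", "data": {"plan": [[-0.0098,-0.0107,0.04,0,0,0,0.25],[-0.0099,-0.0107,0.04,0,0,0,0.25],[0,0,0.04,0,0,0,0.25],[0,0,0.04,0,0,0,0.25],[0,0,0.04,0,0,0,0.25],[0,0,0.02,0,0,0,0.25],[0,0,0.01,0,0,0,0.25],[0,0,0.01,0,0,0,0.25],[0,0,0,0,0,0,0.25],[0,0,0,0,0,0,0.25]]}}

```text
t: 3.95
tcp_pos: [0.4403, -0.191, 0.0335]
tool_rot: [-0.0, 1.0, -0.0, 0.001]
force: [-1.2, 0.2, -0.3]
finger_gap: 0.626
gripper_force: 0.0
```

Run:
```python
from h import *
d=snap('wrist','w3'); print(d['s']['tcp_pos'],d['s']['finger_gap'],d['s']['tool_rot'])
g=cv2.resize(d['image'],None,fx=1.42,fy=1.42,interpolation=cv2.INTER_CUBIC);cv2.imwrite('pics/w3c.png',g[...,::-1])
```

```text
[ 0.44030886 -0.1910005   0.03348463] 0.6258408787586058 [-3.46832582e-04  9.99999643e-01 -4.56101306e-04  6.21388866e-04]
```

View pics/w3c.png

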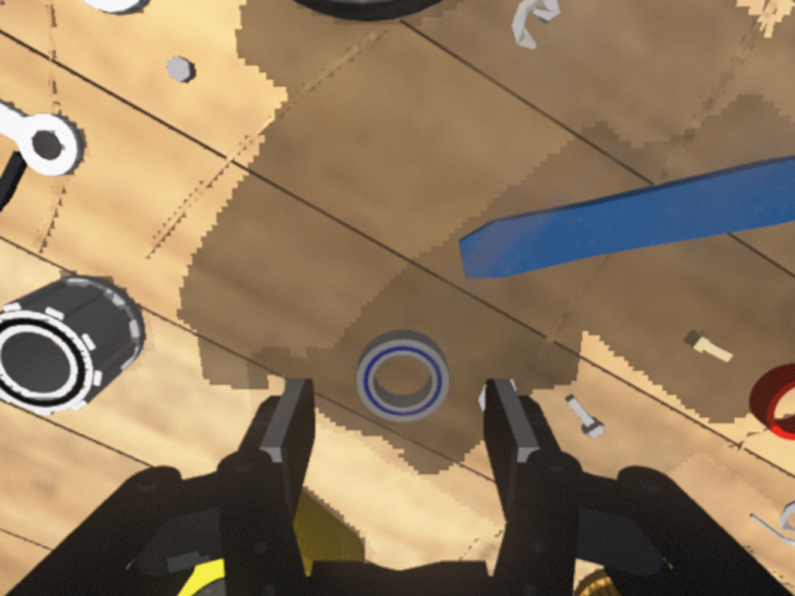

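The bearing lies centred between the fingers at (403,380) in the crop. A stray bolt sits near the right fingertip at (497,395), so I'll check its height.

Run:
```python
from h import *
d=load('w3');P=cloud(d)
print(px2w(d,403/1.42,380/1.42,.009).round(4))
print(P[268:288:2,340:364:3,2].round(4)); print(d2w(d,180/1.42,68/1.42),d2w(d,585/1.42,415/1.42))
```

```text
[ 0.4391 -0.1897  0.009 ]
[[-0.0009  0.0256  0.0275  0.0283  0.0282  0.0273  0.0281 -0.0013]
 [-0.0006  0.0265  0.0292  0.0301  0.0291  0.0301  0.0288  0.0015]
 [ 0.0025  0.027   0.0311  0.0312  0.0307  0.0312  0.031   0.0309]
 [ 0.0019  0.0264  0.0325  0.0324  0.0328  0.0335  0.0325  0.0317]
 [ 0.0032  0.0271  0.0332  0.0337  0.0347  0.0342  0.0337  0.0335]
 [ 0.002   0.0281  0.0336  0.036   0.0363  0.0363  0.0363  0.036 ]
 [ 0.0014  0.0281  0.0341  0.0374  0.0383  0.0384  0.038   0.0393]
 [ 0.0028  0.0278  0.0345  0.0383  0.0387  0.0382  0.0387  0.0379]
 [ 0.003   0.0284  0.0347  0.0393  0.0402  0.0405  0.0399  0.0402]
 [ 0.0021  0.028   0.0351  0.0405  0.0421  0.041   0.0411  0.0421]]
[ 0.34191636 -0.25299371  0.00510499] [ 0.4572802  -0.12343175  0.00199097]
```

{"op": "drive_tool", "data": {"plan": [[0.001,0.001,0.006,0,0,0,0.25],[0,0,0.006,0,0,0,0.25],[0,0,0.006,0,0,0,0.25],[0,0,0,0,0,0,0.0],[0,0,0,0,0,0,-0.5],[0,0,0,0,0,0,-0.5],[0,0,0,0,0,0,-0.5],[0,0,0,0,0,0,-0.5]], "newtons": 30}}

```text
t: 4.8
tcp_pos: [0.4388, -0.1901, 0.0148]
tool_rot: [0.0, 1.0, -0.0, 0.0]
force: [-0.4, 0.1, 0.7]
finger_gap: 0.354
gripper_force: 29.7
```

{"op": "drive_tool", "data": {"plan": [[0,0,-0.02,0,0,0,-0.5],[0,0,-0.04,0,0,0,-0.5],[0,0,-0.04,0,0,0,-0.5],[0,0,-0.04,0,0,0,-0.5],[0,0,-0.04,0,0,0,-0.5],[0,0,-0.03,0,0,0,-0.5],[0,0.03,0,0,0,0,-0.5],[0,0.03,0,0,0,0,-0.5],[-0.01,0.03,0,0,0,0,-0.5],[-0.01,0.03,0,0,0,0,-0.5]]}}

```text
t: 5.8
tcp_pos: [0.4583, -0.0689, 0.2249]
tool_rot: [0.0, 1.0, -0.0, 0.0]
force: [-0.1, -1.2, -0.3]
finger_gap: 0.356
gripper_force: 29.9
```

{"op": "drive_tool", "data": {"plan": [[-0.01,0.035,0,0,0,0,-0.5],[-0.01,0.035,0,0,0,0,-0.5],[-0.01,0.035,0,0,0,0,-0.5],[-0.01,0.035,0,0,0,0,-0.5],[-0.01,0.035,0,0,0,0,-0.5],[-0.02,0.035,0,0,0,0,-0.5],[-0.02,0.035,0,0,0,0,-0.5],[-0.01,0.03,0,0,0,0,-0.5],[0,0,0,0,0,0,-0.5],[0,0,0,0,0,0,-0.5]]}}

```text
t: 6.8
tcp_pos: [0.5579, 0.2053, 0.2242]
tool_rot: [-0.001, 1.0, -0.0, -0.001]
force: [-0.7, 0.1, -0.7]
finger_gap: 0.354
gripper_force: 29.9
```

Run:
```python
from h import *
d=snap('wrist','w4'); print(d['s']['tcp_pos'],d['s']['finger_gap'],d['s']['gripper_force'],d['s']['tool_rot'])
print(w2px(d,[.582,.2195,.163]))
g=cv2.resize(d['image'],None,fx=1.42,fy=1.42,interpolation=cv2.INTER_CUBIC);cv2.imwrite('pics/w4c.png',g[...,::-1])
```

```text
[0.557915   0.20525287 0.22415332] 0.35400438133649104 29.912508130073547 [-8.62224242e-04  9.99999234e-01 -4.06634300e-04 -7.89754728e-04]Traceback (most recent call last):
  File "<stdin>", line 3, in <module>
  File "h.py", line 20, in w2px
    f,E=cam(d); q=E[:3,:3].T@(np.array(p)-E[:3,3]); return np.array([d['cx']+f*q[0]/-q[2], d['cy']-f*q[1]/-q[2]])
        ~~~^^^
  File "h.py", line 13, in cam
    T=np.eye(4);T[:3,:3]=R.from_quat(d['r']).as_matrix();T[:3,3]=d['p'];E=T@d['mount']
                                     ~^^^^^
KeyError: 'r'
```

Run:
```python
from h import *
d=load('w4');print(w2px(d,[.582,.2195,.163])*1.42)
g=cv2.resize(d['image'],None,fx=1.42,fy=1.42,interpolation=cv2.INTER_CUBIC);cv2.imwrite('pics/w4c.png',g[...,::-1])
```

```text
[432.73716629 390.9752016 ]
```

View pics/w4c.png

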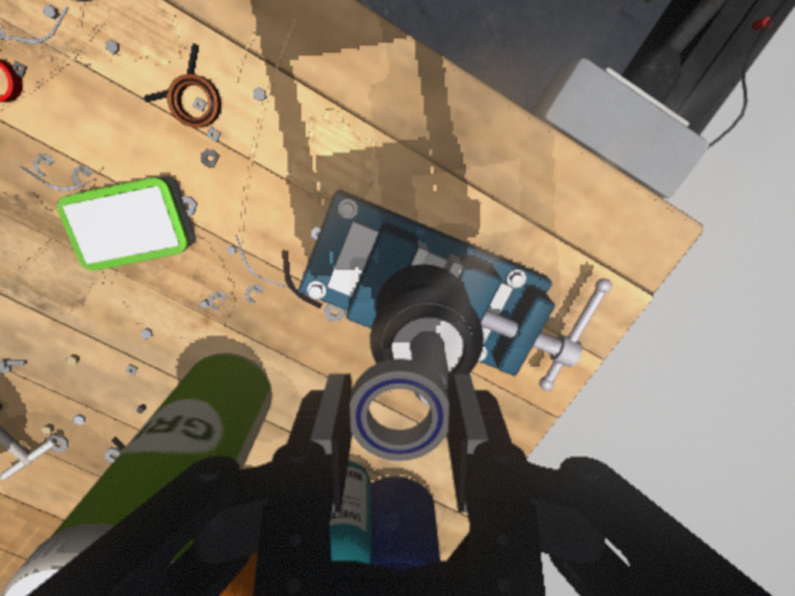

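The bearing is held level, its top ring centre at (400,411). The axle shaft runs from the seat at about (425,345) down to a tip hidden behind the ring near (431,390).

Run:
```python
from h import *
import scipy.optimize as so
d=load('w4');p=d['p'];b=px2w(d,400/1.42,411/1.42,p[2]-.0058);print('bearing rel tcp',b-p)
for f in('w1','w4'):
    P=cloud(load(f));r=np.hypot(P[...,0]-.58,P[...,1]-.2195);z=P[...,2]
    m=(r<.015)&(z>.125)&(z<.155);Q=P[m]
    s=so.least_squares(lambda c:np.hypot(Q[:,0]-c[0],Q[:,1]-c[1])-.0085,[.582,.2195],loss='soft_l1',f_scale=.0005)
    print(f,m.sum(),s.x,s.cost)
    m=(r<.029)&(z>.119)&(z<.125);Q=P[m]
    # outer-edge circle fit via convex hull
    H=cv2.convexHull((Q[:,:2]*1e4).astype(np.float32))[:,0]/1e4
    s=so.least_squares(lambda c:np.hypot(H[:,0]-c[0],H[:,1]-c[1])-.0235,[.582,.2195],loss='soft_l1',f_scale=.0005)
    print('rim',len(H),s.x,np.abs(s.fun).mean(),H.min(0),H.max(0))
```

```text
bearing rel tcp [-0.00089762  0.00029696 -0.0058    ]
w1 380 [0.58328305 0.21912888] 1.5562639513258804e-05
rim 32 [0.58290438 0.21921795] 0.0001278702618259331 [0.5592306  0.19538808] [0.60656893 0.24268344]
w4 413 [0.58341571 0.2192748 ] 1.1359834746078288e-05
rim 38 [0.58303872 0.2190634 ] 0.00032799257625459806 [0.55953294 0.19587055] [0.5960225 0.2424952]
```

{"op": "drive_tool", "data": {"plan": [[-0.013,0.007,0,0,0,0,-0.5],[-0.013,0.0066,0,0,0,0,-0.5],[0,0,0,0,0,0,-0.5],[0,0,0,0,0,0,-0.5],[0,0,0.015,0,0,0,-0.5],[0,0,0.015,0,0,0,-0.5],[0,0,0.015,0,0,0,-0.5],[0,0,0.01,0,0,0,-0.5],[0,0,0,0,0,0,-0.5],[0,0,0,0,0,0,-0.5]]}}

```text
t: 7.85
tcp_pos: [0.5832, 0.2185, 0.1694]
tool_rot: [0.0, 1.0, 0.0, -0.002]
force: [-2.2, 1.7, -1.6]
finger_gap: 0.352
gripper_force: 29.8
```

Run:
```python
from h import *
d=snap('wrist','w5'); d=load('w5');print(d['p'],d['r']); a=w2px(d,[.583,.2192,.163]);print(a)
g=cv2.resize(d['image'][220:340,200:370],None,fx=4.7,fy=4.7,interpolation=cv2.INTER_CUBIC);cv2.imwrite('pics/w5c.png',g[...,::-1])
```

```text
[0.58323509 0.21845468 0.16935254] [ 1.67823294e-04  9.99998609e-01  2.35420216e-05 -1.65927155e-03]
[282.70878455 290.08527115]
```

View pics/w5c.png

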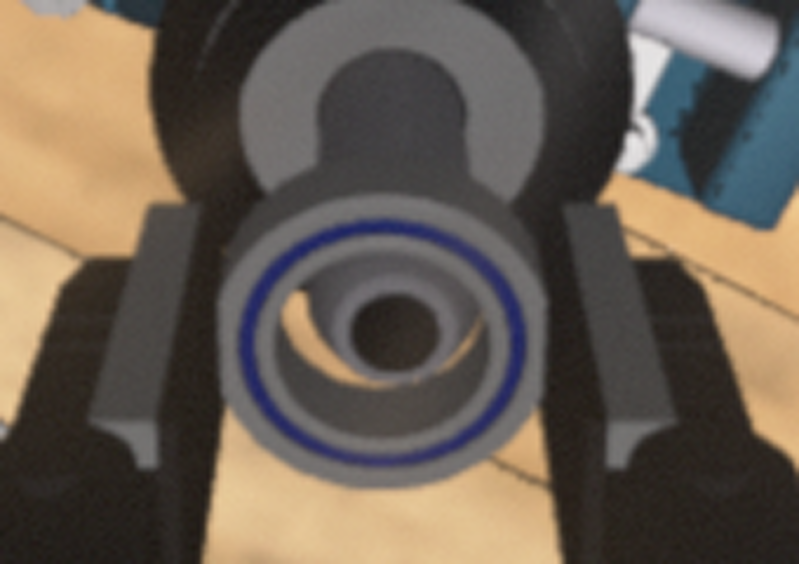

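The ring centre is at (383,341) and the axle tip inside it at (396,332), nearly the same height. So the axle is 1.3 mm to +y and 0.8 mm to −x of the ring. I'll correct that and lower.

{"op": "drive_tool", "data": {"plan": [[0.0008,0.0013,0,0,0,0,-0.5],[0,0,0.006,0,0,0,-0.5],[0,0,0.006,0,0,0,-0.5],[0,0,0.006,0,0,0,-0.5],[0,0,0.006,0,0,0,-0.5],[0,0,0.004,0,0,0,-0.5],[0,0,0.004,0,0,0,-0.5],[0,0,0.002,0,0,0,-0.5],[0,0,0,0,0,0,-0.5],[0,0,0,0,0,0,-0.5]]}}

```text
t: 8.9
tcp_pos: [0.5837, 0.2198, 0.1357]
tool_rot: [0.0, 1.0, -0.0, -0.0]
force: [-3.9, 0.7, 2.5]
finger_gap: 0.351
gripper_force: 31.2
```

{"op": "drive_tool", "data": {"plan": [[0.001,0,0,0,0,0,-0.5],[0,0,0.001,0,0,0,-0.5],[0,0,0.001,0,0,0,-0.5],[0,0,0,0,0,0,-0.5],[0,0,0,0,0,0,-0.5]]}}

```text
t: 9.4
tcp_pos: [0.5836, 0.2199, 0.1357]
tool_rot: [-0.0, 1.0, 0.0, 0.001]
force: [-4.8, -0.6, 10.9]
finger_gap: 0.352
gripper_force: 35.4
```

{"op": "drive_tool", "data": {"plan": [[0,0,-0.002,0,0,0,-0.5],[0,0,-0.001,0,0,0,-0.5],[0,0,0,0,0,0,-0.5],[0,0,0,0,0,0,-0.5]]}}

```text
t: 9.8
tcp_pos: [0.5836, 0.2198, 0.1365]
tool_rot: [0.0, 1.0, 0.0, 0.001]
force: [-1.3, 0.8, -0.3]
finger_gap: 0.352
gripper_force: 30.0
```

{"op": "drive_tool", "data": {"plan": [[0,0,0,0,0,0,-0.1],[0,0,0,0,0,0,0.2],[0,0,0,0,0,0,0.3],[0,0,0,0,0,0,0.3],[0,0,-0.02,0,0,0,0.3],[0,0,-0.03,0,0,0,0.3],[0,0,-0.03,0,0,0,0.3],[0,0,0,0,0,0,0.3],[0,0,0,0,0,0,0.3]]}}

```text
t: 10.7
tcp_pos: [0.5833, 0.2199, 0.2176]
tool_rot: [-0.0, 1.0, 0.0, 0.001]
force: [-0.6, 0.6, 0.3]
finger_gap: 0.656
gripper_force: 0.0
```

Run:
```python
from h import *
snap('wrist','w6'); d=load('w6');print(d['p'],d['r']); 
P=cloud(d);z=P[...,2];r=np.hypot(P[...,0]-.582,P[...,1]-.22)
for lo,hi in((.0095,.013),(.013,.0165),(.0185,.023)):
    m=(r>lo)&(r<hi);print(lo,m.sum(),np.percentile(z[m],[5,25,50,75,95]).round(4))
m=(r>.0095)&(r<.0165)&(z>.117)&(z<.14);Q=P[m];A=np.c_[Q[:,:2]-[.582,.22],np.ones(len(Q))];print(np.linalg.lstsq(A,Q[:,2],rcond=None)[0])
u,v=w2px(d,[.582,.22,.14]).astype(int);print(u,v)
g=cv2.resize(d['image'][max(v-60,0):v+60,u-80:u+80],None,fx=5,fy=5,interpolation=cv2.INTER_CUBIC);cv2.imwrite('pics/w6c.png',g[...,::-1])
```

```text
[0.58329023 0.21990503 0.21756393] [-1.31790616e-06  9.99999468e-01  1.61419133e-04  1.01859320e-03]
0.0095 1871 [0.1233 0.276  0.2789 0.2815 0.2831]
0.013 1620 [0.1154 0.1235 0.2768 0.2807 0.2829]
0.0185 1854 [0.0661 0.1179 0.1209 0.1219 0.2875]
[ 0.06826984 -0.00503756  0.12348345]
281 225
```

View pics/w6c.png

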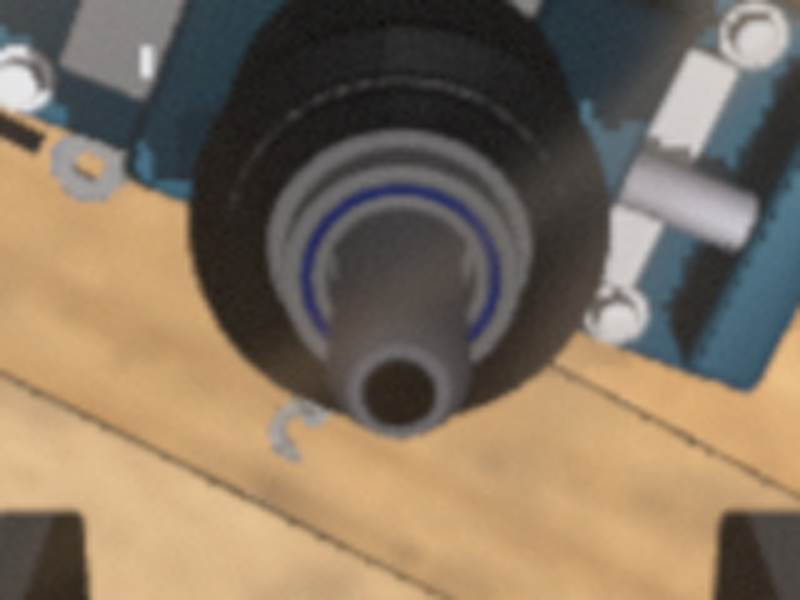

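The bearing sits concentric in the recess, with the axle tip at (398,392) in the crop. Next is the collar.

{"op": "drive_tool", "data": {"plan": [[0.017,-0.034,0,0,0,0,0.25],[0.017,-0.034,0,0,0,0,0.25],[0.017,-0.034,0,0,0,0,0.25],[0.017,-0.034,0,0,0,0,0.25],[0.017,-0.034,0,0,0,0,0.25],[0.017,-0.034,0,0,0,0,0.25],[0.017,-0.034,0,0,0,0,0.25],[0.015,-0.034,0,0,0,0,0.25],[0,0,0.04,0,0,0,0.25],[0,0,0.04,0,0,0,0.25]]}}

```text
t: 11.75
tcp_pos: [0.4489, -0.0536, 0.136]
tool_rot: [0.002, 1.0, -0.0, 0.001]
force: [0.8, -0.3, -0.4]
finger_gap: 0.623
gripper_force: 0.0
```

{"op": "drive_tool", "data": {"plan": [[0,0,0.04,0,0,0,0.25],[0,0,0.04,0,0,0,0.25],[0,0,0.015,0,0,0,0.25],[0,0,0,0,0,0,0.25],[0,0,0,0,0,0,0.25],[0,0,0,0,0,0,0.25]]}}

```text
t: 12.35
tcp_pos: [0.4493, -0.0523, 0.0424]
tool_rot: [-0.0, 1.0, -0.0, 0.001]
force: [-0.4, 0.3, -0.6]
finger_gap: 0.625
gripper_force: 0.0
```

```bash
cat >> h.py <<'E'
def blob(d,R,z,win,name=None):
    "centre of ring by colour mask near predicted px: returns ellipse of largest external contour"
    im=d['image']; hsv=cv2.cvtColor(im,cv2.COLOR_RGB2HSV)
    m=cv2.inRange(hsv,*[np.array(x) for x in R[0]])
    for a in R[1:]: m|=cv2.inRange(hsv,*[np.array(x) for x in a])
    u0,u1,v0,v1=win; k=np.zeros_like(m);k[v0:v1,u0:u1]=m[v0:v1,u0:u1]
    c,_=cv2.findContours(k,cv2.RETR_EXTERNAL,cv2.CHAIN_APPROX_NONE); c=max(c,key=cv2.contourArea)
    return cv2.fitEllipse(cv2.convexHull(c)),cv2.boundingRect(c)
E
python3 - <<'E'
from h import *
print(px2w(load('w6'),280.6,243.4,.163))
snap('wrist','w7');d=load('w7');print(d['p'],d['r'],w2px(d,[.449,-.0525,.01]))
g=cv2.resize(d['image'][200:360,170:390],None,fx=3.6,fy=3.6,interpolation=cv2.INTER_CUBIC);cv2.imwrite('pics/w7c.png',g[...,::-1])
E
```

```text
[0.58345304 0.21968616 0.163     ]
[ 0.44930541 -0.05226359  0.04236537] [-4.94022929e-05  9.99999793e-01 -2.34005503e-04  5.97086380e-04] [280.56794033 261.46000242]
```

View pics/w7c.png

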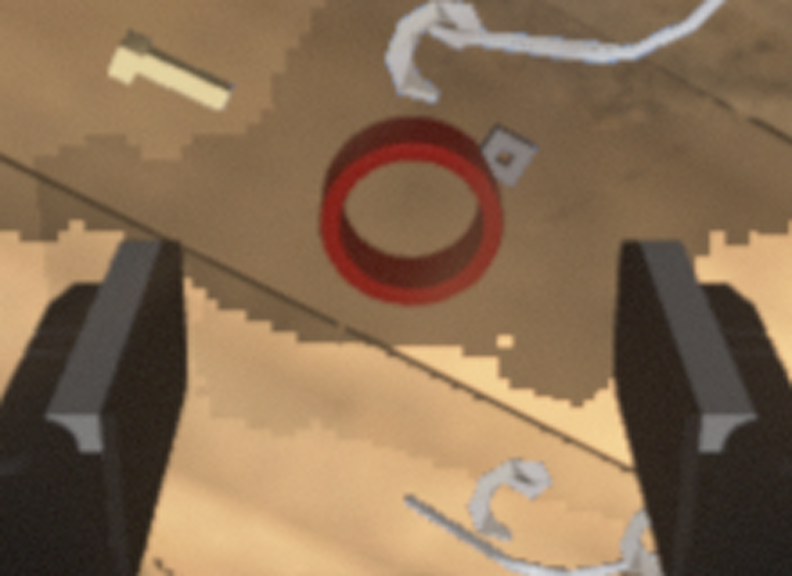

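The collar's top ring centre is at (411,223) in the crop, with a nut touching it at (508,155). I'll grip it slightly high, with the tips about 5 mm above the bench.

{"op": "drive_tool", "data": {"plan": [[0,0.0017,0.006,0,0,0,0.25],[0,0,0.006,0,0,0,0.25],[0,0,0.006,0,0,0,0.2],[0,0,0.005,0,0,0,0.0],[0,0,0,0,0,0,-0.3],[0,0,0,0,0,0,-0.7],[0,0,0,0,0,0,-0.7],[0,0,0,0,0,0,-0.7],[0,0,0,0,0,0,-0.7]]}}

```text
t: 13.3
tcp_pos: [0.449, -0.0505, 0.0188]
tool_rot: [0.0, 1.0, -0.0, 0.0]
force: [0.1, -0.0, 0.4]
finger_gap: 0.276
gripper_force: 29.4
```

{"op": "drive_tool", "data": {"plan": [[0,0,-0.02,0,0,0,-0.7],[0,0,-0.04,0,0,0,-0.7],[0,0,-0.04,0,0,0,-0.7],[0,0,-0.04,0,0,0,-0.7],[0,0,-0.04,0,0,0,-0.7],[0,0,-0.02,0,0,0,-0.7],[0,0.03,0,0,0,0,-0.7],[0,0.03,0,0,0,0,-0.7],[0,0,0,0,0,0,-0.7],[0,0,0,0,0,0,-0.7]]}}

```text
t: 14.3
tcp_pos: [0.4486, 0.0099, 0.2188]
tool_rot: [-0.001, 1.0, -0.0, -0.0]
force: [0.2, 0.1, -0.4]
finger_gap: 0.275
gripper_force: 29.6
```

Run:
```python
from h import *
snap('wrist','w8');d=load('w8');p=d['p'];print(p,d['r'])
e,b=blob(d,[[(0,130,40),(9,255,255)],[(172,130,40),(180,255,255)]],0,(200,380,180,360));print(e,b)
# bright (top face) mask
hsv=cv2.cvtColor(d['image'],cv2.COLOR_RGB2HSV); print([hsv[v,int(e[0][0]),:].tolist() for v in range(b[1]-2,b[1]+b[3]+3,2)])
cv2.imwrite('pics/w8c.png',cv2.resize(d['image'][200:360,170:390],None,fx=3.6,fy=3.6)[...,::-1])
```

```text
[0.4485706  0.0099375  0.21877419] [-9.27253315e-04  9.99999550e-01 -1.99433287e-04 -1.42828990e-05]
((280.4389343261719, 285.5296630859375), (55.90715789794922, 58.46671676635742), 165.74522399902344) (254, 256, 54, 58)
[[177, 15, 158], [7, 131, 72], [6, 131, 72], [7, 144, 71], [8, 129, 73], [4, 159, 101], [4, 179, 111], [3, 150, 112], [177, 13, 197], [130, 3, 221], [120, 2, 220], [120, 3, 220], [120, 3, 219], [120, 3, 219], [120, 3, 220], [48, 39, 201], [48, 150, 175], [44, 139, 163], [18, 95, 156], [16, 100, 186], [16, 102, 187], [16, 105, 177], [11, 124, 97], [9, 127, 76], [8, 129, 77], [8, 121, 78], [10, 126, 77], [8, 128, 82], [4, 160, 110], [5, 166, 109], [12, 121, 152], [16, 97, 187]]
```

Run:
```python
from h import *
d=load('w8');p=d['p'];print(px2w(d,280.8,288.2,p[2]-.0088)-p)
d=load('w6');print(px2w(d,280.6,243.4,.163)-d['p'])
d=load('w5');print(px2w(d,200+383/4.7,220+341/4.7,d['p'][2]-.0058)-d['p'],px2w(d,200+396/4.7,220+332/4.7,.163))
```

```text
[ 3.73065554e-04 -8.80097637e-05 -8.80000000e-03]
[ 0.00016281 -0.00021887 -0.05456393]
[ 0.00064702  0.00021508 -0.0058    ] [0.58327661 0.21987161 0.163     ]
```

{"op": "drive_tool", "data": {"plan": [[0,0.03,0,0,0,0,-0.7],[-0.01,0.03,0,0,0,0,-0.7],[-0.02,0.03,0,0,0,0,-0.7],[-0.02,0.03,0,0,0,0,-0.7],[-0.02,0.03,0,0,0,0,-0.7],[-0.02,0.03,0,0,0,0,-0.7],[-0.02,0.03,0,0,0,0,-0.7],[-0.0243,0,0,0,0,0,-0.7],[0,0,0,0,0,0,-0.7],[0,0,0,0,0,0,-0.7]]}}

```text
t: 15.35
tcp_pos: [0.5831, 0.2184, 0.2178]
tool_rot: [0.001, 1.0, -0.0, -0.001]
force: [-1.6, -0.2, -0.3]
finger_gap: 0.275
gripper_force: 29.7
```

{"op": "drive_tool", "data": {"plan": [[0,0,0.02,0,0,0,-0.7],[0,0,0.014,0,0,0,-0.7],[0,0,0,0,0,0,-0.7],[0,0,0,0,0,0,-0.7]]}}

```text
t: 15.75
tcp_pos: [0.5826, 0.219, 0.1844]
tool_rot: [0.0, 1.0, -0.0, -0.001]
force: [-0.4, -0.1, 0.6]
finger_gap: 0.273
gripper_force: 29.7
```

Run:
```python
from h import *
for i in range(3): print(manip.sense()['tcp_pos'])
snap('wrist','w9');d=load('w9');p=d['p'];print(p,w2px(d,[.5833,.2198,.163]),w2px(d,p+[.0004,-.0001,-.0088]))
g=cv2.resize(d['image'][230:330,210:350],None,fx=5.7,fy=5.7,interpolation=cv2.INTER_CUBIC);cv2.imwrite('pics/w9c.png',g[...,::-1])
hsv=cv2.cvtColor(d['image'],cv2.COLOR_RGB2HSV); V=hsv[...,2]
for v in range(255,315,3): print(v,V[v,250:315:2].tolist())
```

```text
[0.58258215 0.21900182 0.18439768]
[0.58258215 0.21900182 0.18439768]
[0.58258215 0.21900182 0.18439768]
[0.58258215 0.21900182 0.18439768] [282.69922779 274.45142109] [280.77436797 288.27864244]
255 [54, 50, 48, 39, 53, 108, 113, 91, 78, 59, 64, 68, 69, 70, 71, 71, 73, 72, 71, 70, 68, 69, 66, 66, 77, 89, 106, 111, 82, 61, 61, 56, 57]
258 [49, 44, 45, 44, 39, 50, 102, 109, 76, 71, 69, 69, 71, 71, 71, 72, 71, 72, 73, 71, 72, 73, 76, 72, 79, 113, 110, 75, 61, 61, 59, 56, 56]
261 [77, 43, 43, 41, 41, 41, 58, 70, 71, 72, 72, 72, 72, 73, 73, 73, 72, 76, 73, 74, 73, 74, 74, 78, 79, 88, 66, 61, 63, 59, 55, 59, 80]
264 [60, 43, 42, 42, 49, 67, 72, 72, 72, 71, 75, 78, 89, 102, 106, 111, 109, 110, 99, 89, 82, 75, 77, 79, 79, 79, 80, 65, 59, 59, 57, 68, 75]
267 [51, 43, 62, 130, 68, 70, 70, 75, 91, 110, 123, 122, 122, 123, 122, 120, 122, 122, 122, 122, 127, 123, 110, 90, 85, 81, 80, 80, 98, 60, 56, 62, 76]
270 [47, 44, 44, 77, 71, 74, 102, 120, 121, 120, 118, 116, 104, 69, 55, 55, 56, 65, 75, 92, 109, 117, 121, 123, 117, 99, 86, 81, 95, 55, 54, 51, 75]
273 [46, 40, 43, 71, 88, 118, 122, 122, 11
[... 1419 characters left out ...]
 81, 81, 86, 85, 84, 81, 82, 79, 76, 75, 97, 120, 119, 115, 52, 42, 43, 44]
303 [41, 41, 55, 169, 136, 120, 121, 107, 80, 78, 78, 79, 79, 79, 81, 85, 84, 87, 84, 84, 83, 79, 80, 82, 109, 120, 121, 147, 156, 46, 40, 42, 43]
306 [44, 43, 60, 194, 219, 166, 121, 120, 123, 111, 90, 81, 78, 83, 83, 83, 85, 83, 84, 84, 85, 95, 113, 121, 120, 118, 164, 206, 182, 54, 42, 39, 44]
309 [37, 40, 81, 210, 216, 220, 211, 167, 123, 120, 121, 122, 120, 117, 112, 113, 112, 115, 118, 121, 124, 123, 121, 130, 174, 201, 177, 149, 163, 58, 41, 41, 43]
312 [38, 38, 107, 218, 220, 220, 220, 220, 219, 201, 175, 133, 125, 121, 122, 122, 122, 122, 122, 125, 148, 180, 210, 217, 216, 214, 209, 206, 197, 84, 42, 40, 44]
```

{"op": "drive_tool", "data": {"plan": [[-0.0003,0.0009,0,0,0,0,-0.7],[0,0,0.006,0,0,0,-0.7],[0,0,0.006,0,0,0,-0.7],[0,0,0.006,0,0,0,-0.7],[0,0,0.006,0,0,0,-0.7],[0,0,0.005,0,0,0,-0.7],[0,0,0.005,0,0,0,-0.7],[0,0,0.004,0,0,0,-0.7],[0,0,0,0,0,0,-0.7],[0,0,0,0,0,0,-0.7]]}}

```text
t: 16.8
tcp_pos: [0.5835, 0.2205, 0.1466]
tool_rot: [0.0, 1.0, -0.0, -0.0]
force: [-0.7, -0.6, -0.0]
finger_gap: 0.276
gripper_force: 29.6
```

{"op": "drive_tool", "data": {"plan": [[0,0,0.001,0,0,0,-0.7],[0,0,0.001,0,0,0,-0.7],[0,0,0,0,0,0,-0.4],[0,0,0,0,0,0,0.0],[0,0,0,0,0,0,0.3],[0,0,0,0,0,0,0.3],[0,0,-0.02,0,0,0,0.3],[0,0,-0.03,0,0,0,0.3],[0,0,-0.03,0,0,0,0.3],[0,0,0,0,0,0,0.3]]}}

```text
t: 17.8
tcp_pos: [0.5865, 0.2211, 0.2295]
tool_rot: [-0.0, 1.0, 0.001, 0.005]
force: [0.2, 0.2, 0.2]
finger_gap: 0.651
gripper_force: 0.0
```

Run:
```python
from h import *
snap('wrist','w10');d=load('w10');p=d['p'];print(p)
P=cloud(d);z=P[...,2];hsv=cv2.cvtColor(d['image'],cv2.COLOR_RGB2HSV)
red=((hsv[...,0]<9)|(hsv[...,0]>172))&(hsv[...,1]>120)&(hsv[...,2]>40)
red[:, :200]=0;red[:,360:]=0;m=red&(z>.1)&(z<.18);Q=P[m];print(m.sum(),np.percentile(Q,[2,50,98],axis=0).round(4))
t=Q[Q[:,2]>.1315]; A=np.c_[t[:,:2]-[.5833,.22],np.ones(len(t))];print(len(t),np.linalg.lstsq(A,t[:,2],rcond=None)[0])
```

```text
[0.58650381 0.22108581 0.22950349]
391 [[0.5717 0.208  0.1222]
 [0.5765 0.2206 0.1338]
 [0.5923 0.232  0.1354]]
326 [ 0.03514383 -0.01988983  0.13415161]
```

Collar seated (top about 0.134). Now the freehub.

{"op": "drive_tool", "data": {"plan": [[0.025,-0.025,0,0,0,0,0.3],[0.025,-0.03,0,0,0,0,0.3],[0.025,-0.03,0,0,0,0,0.3],[0.025,-0.035,0,0,0,0,0.3],[0.025,-0.035,0,0,0,0,0.3],[0.02,-0.035,0,0,0,0,0.3],[0.02,-0.035,0,0,0,0,0.3],[0,-0.035,0,0,0,0,0.3],[0,-0.035,0,0,0,0,0.3],[0,-0.035,0,0,0,0,0.3]]}}

```text
t: 18.85
tcp_pos: [0.4175, -0.1106, 0.2239]
tool_rot: [0.0, 1.0, 0.001, -0.001]
force: [0.2, -0.1, 0.3]
finger_gap: 0.656
gripper_force: 0.0
```

{"op": "drive_tool", "data": {"plan": [[0,-0.035,0,0,0,0,0.3],[0,-0.035,0,0,0,0,0.3],[0,-0.035,0,0,0,0,0.3],[0,-0.035,0,0,0,0,0.3],[0,-0.035,0.02,0,0,0,0.3],[0,-0.01,0.04,0,0,0,0.3],[0,0,0.04,0,0,0,0.3],[0,0,0,0,0,0,0.3],[0,0,0,0,0,0,0.3]]}}

```text
t: 19.75
tcp_pos: [0.4178, -0.2937, 0.1239]
tool_rot: [0.0, 1.0, 0.001, -0.001]
force: [0.6, -0.4, 1.0]
finger_gap: 0.651
gripper_force: 0.0
```

Run:
```python
from h import *
snap('wrist','w11');d=load('w11');p=d['p'];print(p,d['r'],manip.sense()['q'][5])
P=cloud(d);z=P[...,2];r=np.hypot(P[...,0]-.4217,P[...,1]+.296)
m=(r<.03)&(z>.0265)&(z<.034);Q=P[m];print(m.sum(),Q.mean(0),(Q.max(0)+Q.min(0))/2,np.ptp(Q,axis=0))
import scipy.optimize as so
H=cv2.convexHull((Q[:,:2]*1e4).astype(np.float32))[:,0]/1e4
s=so.least_squares(lambda c:np.hypot(H[:,0]-c[0],H[:,1]-c[1])-c[2],[.4217,-.296,.017],loss='soft_l1',f_scale=.0005);print(s.x)
u,v=w2px(d,[.4217,-.296,.029]).astype(int);print(u,v)
g=cv2.resize(d['image'][v-60:v+60,u-80:u+80],None,fx=5,fy=5,interpolation=cv2.INTER_CUBIC);cv2.imwrite('pics/w11c.png',g[...,::-1])
```

```text
[ 0.41777443 -0.29369721  0.12388975] [ 4.24681961e-05  9.99998256e-01  1.39322839e-03 -1.24320689e-03] -2.402628292204713
1262 [ 0.42193197 -0.29804256  0.02798442] [ 0.4226655  -0.29850899  0.0282029 ] [0.03652799 0.03606393 0.00340067]
[ 0.42248261 -0.29805641  0.0182306 ]
277 223
```

View pics/w11c.png

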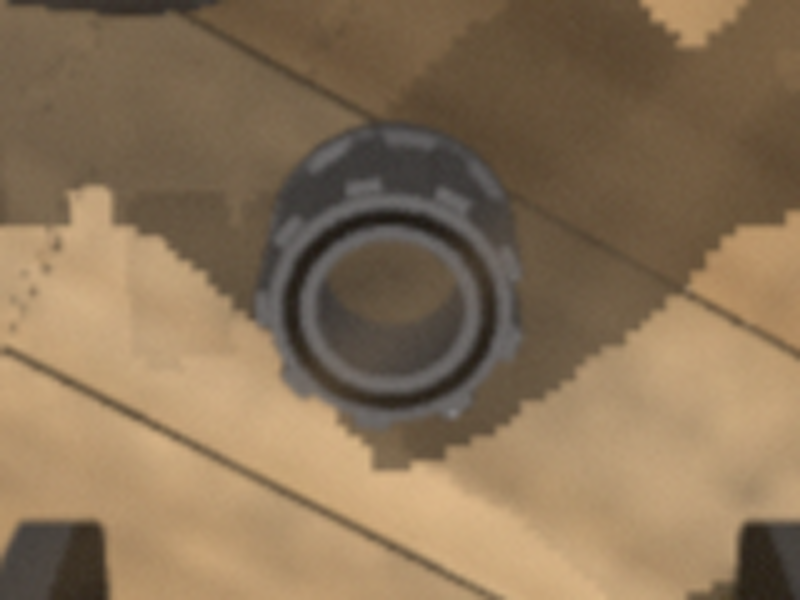

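The middle freehub is confirmed (36.5 mm across), with its bore ring centre at (390,309) in the crop.

Run:
```python
from h import *
d=load('w11');q=px2w(d,275.1,224.8,.029);print(q,q-d['p'])
```

```text
[ 0.42265564 -0.29743609  0.029     ] [ 0.00488121 -0.00373887 -0.09488975]
```

{"op": "drive_tool", "data": {"plan": [[-0.0049,-0.0038,0.02,0,0,0,0.3],[0,0,0.03,0,0,0,0.3],[0,0,0.02,0,0,0,0.3],[0,0,0.015,0,0,0,0.3],[0,0,0.013,0,0,0,0.3],[0,0,0,0,0,0,0.1],[0,0,0,0,0,0,-0.2],[0,0,0,0,0,0,-0.4],[0,0,0,0,0,0,-0.4],[0,0,0,0,0,0,-0.4]], "newtons": 40}}

```text
t: 20.8
tcp_pos: [0.424, -0.2987, 0.028]
tool_rot: [0.0, 1.0, -0.001, 0.001]
force: [1.4, 1.1, 6.9]
finger_gap: 0.397
gripper_force: 40.3
```

{"op": "drive_tool", "data": {"plan": [[0,0,0,0,0,0,-0.4],[0,0,-0.02,0,0,0,-0.4],[0,0,-0.04,0,0,0,-0.4],[0,0,-0.04,0,0,0,-0.4],[0,0,-0.04,0,0,0,-0.4],[0,0,-0.04,0,0,0,-0.4],[0,0.02,-0.03,0,0,0,-0.4],[0,0.03,0,0,0,0,-0.4],[0,0,0,0,0,0,-0.4],[0,0,0,0,0,0,-0.4]]}}

```text
t: 21.8
tcp_pos: [0.4232, -0.2478, 0.237]
tool_rot: [-0.001, 1.0, -0.0, 0.0]
force: [0.3, -0.3, -2.3]
finger_gap: 0.398
gripper_force: 40.5
```

Run:
```python
from h import *
snap('wrist','w12');d=load('w12');p=d['p'];print(p,d['r'])
a=w2px(d,p+[0,0,.003]);print(a)
V=cv2.cvtColor(d['image'],cv2.COLOR_RGB2GRAY);u,v=a.round().astype(int)
print('row',v,V[v,u-42:u+43].tolist());print('col',u,V[v-45:v+46,u].tolist())
```

```text
[ 0.42316016 -0.24782098  0.23698243] [-5.96296383e-04  9.99999758e-01 -3.49933009e-04  7.99372409e-05]
[280.97819679 303.09329203]
row 303 [25, 25, 29, 48, 82, 97, 97, 86, 56, 29, 23, 24, 28, 47, 80, 95, 100, 99, 97, 82, 66, 55, 56, 58, 58, 57, 59, 61, 58, 58, 59, 62, 58, 60, 61, 62, 63, 62, 61, 64, 65, 63, 64, 64, 63, 62, 64, 64, 64, 62, 65, 61, 61, 58, 60, 58, 60, 58, 59, 57, 57, 56, 55, 55, 64, 86, 97, 98, 99, 95, 67, 32, 24, 27, 28, 38, 75, 97, 100, 99, 97, 91, 64, 36, 28]
col 281 [63, 62, 65, 88, 102, 101, 101, 88, 57, 33, 28, 28, 36, 66, 88, 99, 99, 86, 79, 76, 72, 66, 66, 70, 67, 69, 68, 65, 64, 64, 89, 155, 180, 148, 96, 65, 63, 63, 61, 62, 62, 63, 63, 63, 65, 64, 63, 64, 61, 64, 62, 63, 63, 66, 63, 64, 65, 62, 73, 95, 102, 99, 97, 73, 47, 38, 39, 42, 68, 92, 103, 118, 144, 153, 151, 152, 147, 146, 145, 147, 146, 144, 138, 125, 144, 161, 163, 168, 170, 170, 167]
```

Run:
```python
from h import *
d=load('w12');p=d['p']
for dz in(0,.001,.002): print(px2w(d,280.6,296,p[2]+dz)-p)
P=cloud(d);r=np.hypot(P[...,0]-p[0],P[...,1]-p[1]);m=(r<.016)&(P[...,2]>p[2]-.005)&(P[...,2]<p[2]+.02);print(np.percentile(P[m][:,2]-p[2],[5,25,50,75,95]))
```

```text
[-0.00140163 -0.00016116  0.        ]
[-0.00205677 -0.00015918  0.001     ]
[-0.00271191 -0.0001572   0.002     ]
[-2.95468920e-03 -4.90888247e-04 -2.62798180e-05  3.86374450e-04
  9.31714623e-04]
```

{"op": "drive_tool", "data": {"plan": [[0,0.035,0,0,0,0,-0.4],[0,0.035,0,0,0,0,-0.4],[0,0.035,0,0,0,0,-0.4],[0,0.035,0,0,0,0,-0.4],[0,0.035,0,0,0,0,-0.4],[0,0.035,0,0,0,0,-0.4],[-0.01,0.035,0,0,0,0,-0.4],[-0.02,0.035,0,0,0,0,-0.4],[-0.02,0.035,0,0,0,0,-0.4],[-0.025,0.035,0,0,0,0,-0.4]]}}

```text
t: 22.85
tcp_pos: [0.4991, 0.1024, 0.2361]
tool_rot: [0.0, 1.0, -0.0, -0.001]
force: [1.1, -1.0, -1.4]
finger_gap: 0.392
gripper_force: 40.5
```

{"op": "drive_tool", "data": {"plan": [[-0.025,0.035,0,0,0,0,-0.4],[-0.025,0.035,0,0,0,0,-0.4],[-0.02,0.033,0,0,0,0,-0.4],[-0.017,0.015,0,0,0,0,-0.4],[0,0,0,0,0,0,-0.4],[0,0,0,0,0,0,-0.4],[0,0,0,0,0,0,-0.4]]}}

```text
t: 23.55
tcp_pos: [0.5846, 0.2183, 0.2359]
tool_rot: [0.001, 1.0, -0.0, -0.001]
force: [-0.1, -0.6, -1.1]
finger_gap: 0.394
gripper_force: 40.6
```

{"op": "drive_tool", "data": {"plan": [[-0.0003,0.0012,0.02,0,0,0,-0.4],[0,0,0.02,0,0,0,-0.4],[0,0,0,0,0,0,-0.4],[0,0,0,0,0,0,-0.4],[0,0,0,0,0,0,-0.4]]}}

```text
t: 24.05
tcp_pos: [0.5864, 0.2204, 0.198]
tool_rot: [0.0, 1.0, 0.0, 0.001]
force: [-0.2, -0.3, -0.9]
finger_gap: 0.394
gripper_force: 40.6
```

Run:
```python
from h import *
d=snap('wrist','w13');d=load('w13');p=d['p'];print(p,d['r'],w2px(d,[.5833,.2198,.163]))
V=cv2.cvtColor(d['image'],cv2.COLOR_RGB2GRAY)
for v in range(262,330,3): print(v,V[v,246:316:2].tolist())
```

```text
[0.58639376 0.22042963 0.19796124] [3.88619854e-04 9.99999412e-01 1.55192254e-04 1.00010868e-03] [279.73938669 254.07289799]
262 [73, 70, 67, 72, 71, 66, 66, 66, 67, 64, 69, 82, 93, 103, 109, 111, 112, 113, 114, 111, 110, 105, 103, 90, 77, 96, 109, 114, 114, 107, 94, 79, 74, 74, 70]
265 [67, 65, 69, 69, 66, 65, 64, 71, 97, 109, 115, 115, 113, 111, 111, 101, 89, 85, 88, 97, 106, 110, 111, 113, 113, 113, 105, 95, 98, 112, 112, 83, 73, 72, 69]
268 [65, 91, 111, 102, 73, 80, 105, 114, 112, 108, 84, 59, 38, 31, 32, 32, 31, 29, 29, 33, 36, 38, 43, 54, 76, 93, 111, 113, 112, 103, 85, 74, 71, 70, 69]
271 [102, 114, 112, 98, 109, 113, 112, 92, 45, 25, 32, 34, 30, 40, 46, 60, 78, 89, 91, 76, 65, 53, 48, 45, 46, 52, 53, 60, 95, 112, 114, 105, 78, 72, 70]
274 [112, 102, 102, 113, 111, 77, 38, 29, 29, 33, 57, 94, 110, 112, 114, 115, 117, 120, 117, 117, 114, 109, 112, 105, 96, 70, 49, 52, 53, 60, 101, 113, 112, 92, 69]
277 [81, 105, 115, 109, 50, 32, 29, 39, 85, 111, 113, 117, 144, 156, 172, 174, 180, 182, 185, 184, 183, 176, 163, 133, 116, 112, 106, 80, 49, 47, 44, 65, 113, 115, 98]
280 [103, 116
[... 1981 characters left out ...]
110, 89, 46, 32, 31, 49, 103, 117, 168, 192]
319 [153, 159, 114, 110, 109, 110, 80, 35, 25, 25, 34, 58, 88, 102, 111, 110, 112, 112, 113, 112, 110, 109, 107, 86, 61, 36, 27, 31, 39, 86, 111, 136, 191, 196, 195]
322 [110, 152, 151, 141, 151, 110, 109, 111, 96, 60, 32, 30, 33, 33, 40, 43, 48, 47, 45, 46, 41, 34, 32, 34, 34, 39, 62, 97, 110, 110, 106, 193, 196, 197, 197]
325 [73, 92, 81, 84, 91, 98, 95, 94, 99, 108, 107, 102, 90, 75, 52, 45, 43, 43, 45, 45, 44, 54, 81, 93, 105, 111, 108, 111, 115, 135, 175, 196, 199, 200, 201]
328 [89, 86, 85, 86, 74, 88, 131, 104, 85, 86, 88, 103, 107, 108, 108, 111, 110, 110, 110, 111, 118, 134, 161, 178, 190, 190, 153, 183, 201, 200, 199, 197, 198, 198, 199]
```

{"op": "drive_tool", "data": {"plan": [[0.0012,-0.0003,0,0,0,0,-0.4],[0,0,0.005,0,0,0,-0.4],[0,0,0.005,0,0,0,-0.4],[0,0,0.005,0,0,0,-0.4],[0,0,0.003,0,0,0,-0.4],[0,0,0,0,0,0,-0.4],[0,0,0,0,0,0,-0.4]]}}

```text
t: 24.8
tcp_pos: [0.5845, 0.2206, 0.1785]
tool_rot: [0.0, 1.0, -0.0, -0.0]
force: [-0.1, -0.1, -1.7]
finger_gap: 0.395
gripper_force: 40.6
```

Underside is at 0.1505, past the taper, with no contact. Continuing to about 2 mm above home (home TCP 0.154).

{"op": "drive_tool", "data": {"plan": [[0,0,0.005,0,0,0,-0.4],[0,0,0.005,0,0,0,-0.4],[0,0,0.005,0,0,0,-0.4],[0,0,0.004,0,0,0,-0.4],[0,0,0.003,0,0,0,-0.4],[0,0,0,0,0,0,-0.4],[0,0,0,0,0,0,-0.4],[0,0,0,0,0,0,-0.4]]}}

```text
t: 25.6
tcp_pos: [0.5847, 0.2206, 0.1569]
tool_rot: [0.0, 1.0, 0.0, 0.0]
force: [0.1, -1.2, -1.6]
finger_gap: 0.398
gripper_force: 40.6
```

{"op": "drive_tool", "data": {"plan": [[0,0,0.001,0,0,0,-0.4],[0,0,0.001,0,0,0,-0.4],[0,0,0,0,0,0,0.0],[0,0,0,0,0,0,0.3],[0,0,0,0,0,0,0.4],[0,0,0,0,0,0,0.4],[0,0,-0.02,0,0,0,0.4],[0,0,-0.03,0,0,0,0.4],[0,0,-0.02,0,0,0,0.4],[0,0,0,0,0,0,0.4]]}}

```text
t: 26.6
tcp_pos: [0.5867, 0.221, 0.2282]
tool_rot: [-0.0, 1.0, 0.001, 0.004]
force: [-0.0, 0.6, -0.1]
finger_gap: 0.702
gripper_force: 0.0
```

Run:
```python
from h import *
snap('wrist','w14');d=load('w14');p=d['p'];print(p,d['r'])
P=cloud(d);z=P[...,2];r=np.hypot(P[...,0]-.5833,P[...,1]-.2198)
m=(r<.024)&(z>.13)&(z<.175);Q=P[m];print(np.histogram(Q[:,2],bins=np.arange(.13,.176,.003)))
t=(r>.0095)&(r<.0175)&(z>.148)&(z<.16);Q=P[t];A=np.c_[Q[:,:2]-[.5833,.2198],np.ones(len(Q))];print(len(Q),np.linalg.lstsq(A,Q[:,2],rcond=None)[0],np.median(Q[:,2]))
```

```text
[0.58669781 0.2210017  0.22819686] [-2.66925327e-05  9.99992820e-01  6.90556327e-04  3.72601462e-03]
(array([108,  71,  83,  78,  94, 104, 139, 918, 854, 145, 355,  22,   0,
         0,   0]), array([0.13 , 0.133, 0.136, 0.139, 0.142, 0.145, 0.148, 0.151, 0.154,
       0.157, 0.16 , 0.163, 0.166, 0.169, 0.172, 0.175]))
1564 [0.01555091 0.00338378 0.15383416] 0.15396936252344534
```

Freehub seated (top about 0.154). Now the end cap, going round the tall can.

{"op": "drive_tool", "data": {"plan": [[0.025,-0.02,0,0,0,0,0.3],[0.025,-0.02,0,0,0,0,0.3],[0.025,-0.02,0,0,0,0,0.3],[0.025,-0.03,0,0,0,0,0.3],[0.025,-0.03,0,0,0,0,0.3],[0,-0.04,0,0,0,0,0.3],[0,-0.04,0,0,0,0,0.3],[0,-0.04,0,0,0,0,0.3],[0,-0.04,0,0,0,0,0.3],[-0.02,-0.025,0,0,0,0,0.3]]}}

```text
t: 27.65
tcp_pos: [0.4764, -0.086, 0.2232]
tool_rot: [0.001, 1.0, 0.001, -0.003]
force: [0.4, 0.5, -0.3]
finger_gap: 0.646
gripper_force: 0.0
```

{"op": "drive_tool", "data": {"plan": [[-0.025,-0.018,0,0,0,0,0.2],[-0.025,0,0.03,0,0,0,0.2],[-0.012,0,0.04,0,0,0,0.2],[0,0,0.04,0,0,0,0.2],[0,0,0,0,0,0,0.2],[0,0,0,0,0,0,0.2],[0,0,0,0,0,0,0.2]]}}

```text
t: 28.35
tcp_pos: [0.5422, -0.1027, 0.1161]
tool_rot: [0.0, 1.0, -0.0, 0.001]
force: [0.2, -0.7, 0.5]
finger_gap: 0.601
gripper_force: 0.0
```

Run:
```python
from h import *
snap('wrist','w15');d=load('w15');p=d['p'];print(p,d['r'])
P=cloud(d);z=P[...,2];r=np.hypot(P[...,0]-.546,P[...,1]+.1015)
m=(r<.022)&(z>.0125)&(z<.02);Q=P[m];print(m.sum(),(Q.max(0)+Q.min(0))/2,np.ptp(Q,axis=0))
import scipy.optimize as so
H=cv2.convexHull((Q[:,:2]*1e4).astype(np.float32))[:,0]/1e4
s=so.least_squares(lambda c:np.hypot(H[:,0]-c[0],H[:,1]-c[1])-c[2],[.546,-.1015,.013],loss='soft_l1',f_scale=.0005);print(s.x)
print(w2px(d,[s.x[0],s.x[1],.016]))
hsv=cv2.cvtColor(d['image'],cv2.COLOR_RGB2HSV);u,v=w2px(d,[s.x[0],s.x[1],.016]).round().astype(int)
print('row',v,hsv[v,u-30:u+31].tolist()); print('col',u,hsv[v-34:v+30,u].tolist())
```

```text
[ 0.54218084 -0.10271626  0.11610103] [ 2.50064513e-06  9.99999341e-01 -4.36805846e-04  1.06189134e-03]
867 [ 0.54592905 -0.10177619  0.01472885] [0.02545265 0.0256256  0.00439009]
[ 0.54609224 -0.10184689  0.01309425]
[282.43379231 220.01071292]
row 220 [[17, 100, 94], [18, 103, 97], [17, 99, 95], [17, 95, 97], [16, 100, 94], [17, 94, 98], [17, 101, 98], [16, 97, 97], [17, 97, 100], [17, 92, 100], [16, 98, 101], [17, 128, 100], [17, 155, 102], [18, 151, 110], [18, 159, 112], [18, 153, 113], [18, 157, 112], [19, 162, 112], [18, 152, 116], [18, 151, 115], [17, 157, 112], [18, 155, 105], [16, 140, 82], [17, 116, 57], [15, 106, 53], [17, 112, 57], [15, 98, 57], [14, 101, 58], [16, 108, 59], [16, 109, 63], [16, 108, 64], [17, 104, 64], [17, 101, 68], [17, 114, 67], [15, 103, 69], [15, 116, 68], [18, 110, 67], [16, 102, 65], [18, 112, 66], [16, 115, 71], [18, 139, 97], [17, 142, 111], [18, 145, 114], [17, 149, 115], [18, 149, 116], [17, 153, 115], [17, 146, 117], [17, 157, 112], [17, 149, 111], [18, 143, 102], [18, 127, 94], [15, 110, 95], [17, 96, 93], [19, 93, 93], [16, 95, 94], [15, 95
[... 367 characters left out ...]
, 114], [17, 164, 115], [18, 163, 114], [18, 162, 113], [17, 158, 110], [18, 168, 111], [18, 154, 111], [17, 154, 93], [17, 146, 63], [17, 111, 46], [16, 99, 49], [19, 112, 48], [13, 118, 54], [17, 125, 53], [17, 112, 59], [17, 117, 61], [16, 108, 64], [16, 106, 65], [16, 103, 67], [18, 110, 67], [18, 103, 69], [18, 107, 69], [17, 119, 79], [17, 132, 83], [17, 133, 96], [18, 142, 111], [18, 147, 116], [17, 146, 117], [17, 154, 114], [17, 150, 114], [17, 152, 114], [17, 151, 115], [17, 152, 116], [16, 121, 129], [16, 103, 141], [17, 101, 142], [17, 102, 145], [16, 100, 155], [16, 93, 162], [17, 93, 161], [17, 92, 166], [17, 92, 166], [17, 93, 167], [16, 93, 170], [17, 89, 174], [16, 92, 177]]
```

{"op": "drive_tool", "data": {"plan": [[-0.0037,0.0011,0.02,0,0,0,0.2],[0,0,0.03,0,0,0,0.2],[0,0,0.02,0,0,0,0.2],[0,0,0.015,0,0,0,0.2],[0,0,0.01,0,0,0,0.2],[0,0,0,0,0,0,0.0],[0,0,0,0,0,0,-0.3],[0,0,0,0,0,0,-0.7],[0,0,0,0,0,0,-0.7],[0,0,0,0,0,0,-0.7]], "newtons": 30}}

```text
t: 29.4
tcp_pos: [0.5459, -0.1016, 0.0207]
tool_rot: [0.0, 1.0, -0.0, 0.001]
force: [-0.7, -0.3, 6.7]
finger_gap: 0.29
gripper_force: 29.8
```

{"op": "drive_tool", "data": {"plan": [[0,0,-0.02,0,0,0,-0.7],[0.01,0,-0.04,0,0,0,-0.7],[0.02,0,-0.04,0,0,0,-0.7],[0.02,0,-0.04,0,0,0,-0.7],[0.02,0,-0.04,0,0,0,-0.7],[0.02,0.02,-0.03,0,0,0,-0.7],[0,0.03,0,0,0,0,-0.7],[0,0,0,0,0,0,-0.7],[0,0,0,0,0,0,-0.7]]}}

```text
t: 30.3
tcp_pos: [0.4551, -0.051, 0.2299]
tool_rot: [-0.001, 1.0, -0.0, 0.0]
force: [-0.6, -1.0, -0.3]
finger_gap: 0.283
gripper_force: 29.6
```

Run:
```python
from h import *
snap('wrist','w16');d=load('w16');p=d['p'];print(p,d['r'])
u,v=w2px(d,p+[0,0,-.0047]);print(u,v);u,v=int(round(u)),int(round(v))
hsv=cv2.cvtColor(d['image'],cv2.COLOR_RGB2HSV)
for k in(1,2): print('row',v,hsv[v,u-35:u+36,k].tolist()); print('col',u,hsv[v-45:v+40,u,k].tolist())
P=cloud(d);r=np.hypot(P[...,0]-p[0],P[...,1]-p[1]);m=(r<.011)&(P[...,2]>p[2]-.012)&(P[...,2]<p[2]+.02);print(np.percentile(P[m][:,2]-p[2],[5,25,50,75,95]))
```

```text
[ 0.4550576  -0.05104986  0.22992381] [-7.81123167e-04  9.99999620e-01 -2.95001966e-04  2.50998789e-04]
280.9958633547685 292.6318026870377
row 293 [102, 108, 109, 120, 105, 96, 128, 163, 167, 159, 167, 159, 160, 167, 164, 166, 162, 160, 163, 159, 155, 153, 147, 128, 124, 120, 102, 83, 124, 112, 120, 106, 95, 121, 103, 116, 104, 100, 103, 122, 112, 101, 98, 90, 104, 96, 123, 110, 129, 134, 134, 141, 146, 142, 152, 150, 154, 153, 150, 155, 151, 151, 145, 140, 91, 103, 83, 68, 62, 58, 57]
col 281 [146, 146, 144, 152, 149, 152, 153, 157, 146, 141, 147, 133, 145, 151, 151, 155, 139, 147, 146, 158, 146, 159, 162, 157, 159, 153, 161, 153, 151, 158, 161, 151, 143, 109, 92, 117, 142, 128, 108, 109, 110, 85, 118, 116, 119, 116, 100, 104, 116, 108, 120, 134, 131, 138, 131, 129, 147, 151, 147, 152, 151, 149, 152, 148, 147, 153, 149, 148, 151, 136, 103, 98, 97, 95, 94, 95, 98, 97, 94, 96, 95, 95, 95, 93, 96]
row 293 [35, 33, 35, 36, 34, 37, 48, 86, 99, 104, 101, 104, 105, 104, 106, 106, 104, 102, 102, 101, 89, 70, 59, 48, 39, 32, 35, 34, 35, 32, 34, 36, 35, 42, 42, 44, 44, 46, 47, 46, 50, 53, 52, 54, 54, 56, 56, 65, 67, 78, 95, 103, 103, 104, 104, 104, 104, 107, 109, 105, 108, 103, 100, 71, 45, 37, 37, 34, 37, 35, 36]
col 281 [68, 70, 83, 94, 101, 104, 105, 94, 77, 67, 66, 69, 65, 66, 64, 64, 66, 71, 91, 102, 108, 106, 104, 104, 104, 102, 103, 102, 105, 103, 103, 101, 73, 47, 39, 35, 36, 40, 40, 42, 44, 45, 41, 44, 45, 44, 46, 44, 44, 45, 53, 63, 70, 70, 70, 71, 73, 96, 106, 104, 103, 106, 106, 105, 106, 105, 106, 105, 108, 120, 163, 182, 182, 179, 174, 174, 175, 173, 173, 170, 170, 169, 169, 170, 168]
[-0.01127042 -0.00897962 -0.00597427 -0.00548261 -0.00488781]
```

{"op": "drive_tool", "data": {"plan": [[0,0.03,0,0,0,0,-0.7],[0,0.03,0,0,0,0,-0.7],[0,0.03,0,0,0,0,-0.7],[-0.01,0.03,0,0,0,0,-0.7],[-0.02,0.03,0,0,0,0,-0.7],[-0.02,0.03,0,0,0,0,-0.7],[-0.02,0.03,0,0,0,0,-0.7],[-0.02,0.03,0,0,0,0,-0.7],[-0.02,0.0308,0,0,0,0,-0.7],[-0.0186,0,0,0,0,0,-0.7]]}}

```text
t: 31.35
tcp_pos: [0.585, 0.2223, 0.2283]
tool_rot: [-0.001, 1.0, 0.001, -0.0]
force: [-0.6, 0.6, 0.4]
finger_gap: 0.284
gripper_force: 29.7
```

{"op": "drive_tool", "data": {"plan": [[0,0,0,0,0,0,-0.7],[0,0,0,0,0,0,-0.7],[0,0,0.02,0,0,0,-0.7],[0,0,0.01,0,0,0,-0.7],[0,0,0,0,0,0,-0.7],[0,0,0,0,0,0,-0.7],[0,0,0,0,0,0,-0.7]]}}

```text
t: 32.05
tcp_pos: [0.5842, 0.2193, 0.2005]
tool_rot: [0.0, 1.0, 0.0, 0.001]
force: [0.1, -0.1, -0.4]
finger_gap: 0.286
gripper_force: 29.7
```

Underside at 0.180. Now a small correction and down onto the axle end (home TCP about 0.1757).

{"op": "drive_tool", "data": {"plan": [[0.0005,0.0005,0.004,0,0,0,-0.7],[0,0,0.004,0,0,0,-0.7],[0,0,0.004,0,0,0,-0.7],[0,0,0.004,0,0,0,-0.7],[0,0,0.004,0,0,0,-0.7],[0,0,0.003,0,0,0,-0.7],[0,0,0,0,0,0,-0.7],[0,0,0,0,0,0,-0.7]]}}

```text
t: 32.85
tcp_pos: [0.5834, 0.2199, 0.1766]
tool_rot: [0.0, 1.0, -0.0, -0.0]
force: [-0.3, -0.6, -0.2]
finger_gap: 0.285
gripper_force: 29.7
```

{"op": "drive_tool", "data": {"plan": [[0,0,0.0006,0,0,0,-0.7],[0,0,0,0,0,0,-0.4],[0,0,0,0,0,0,0.0],[0,0,0,0,0,0,0.3],[0,0,0,0,0,0,0.3],[0,0,0,0,0,0,0.3],[0,0,-0.02,0,0,0,0.3],[0,0,-0.03,0,0,0,0.3],[0.02,0,-0.02,0,0,0,0.3],[0.02,0,0,0,0,0,0.3]]}}

```text
t: 33.85
tcp_pos: [0.5454, 0.2203, 0.2495]
tool_rot: [0.0, 1.0, 0.001, 0.004]
force: [-0.0, -0.1, -0.8]
finger_gap: 0.651
gripper_force: 0.0
```

{"op": "drive_tool", "data": {"plan": [[0.02,0,0,0,0,0,0.3],[0,0,0,0,0,0,0.3],[0,0,0,0,0,0,0.3]]}}

```text
t: 34.15
tcp_pos: [0.5239, 0.22, 0.2464]
tool_rot: [-0.0, 1.0, 0.0, 0.001]
force: [0.1, -0.4, 0.3]
finger_gap: 0.653
gripper_force: 0.0
```

Run:
```python
from h import *
snap('wrist','w17');d=load('w17');p=d['p'];print(p,d['r'])
P=cloud(d);z=P[...,2];r=np.hypot(P[...,0]-.5833,P[...,1]-.2198)
t=(r<.0155)&(z>.163)&(z<.18);Q=P[t];print(len(Q),(Q.max(0)+Q.min(0))/2,np.ptp(Q,axis=0),np.median(Q[:,2]))
s=(r>.006)&(r<.012)&(z>.167);Q=P[s];A=np.c_[Q[:,:2]-[.5833,.2198],np.ones(len(Q))];print(np.linalg.lstsq(A,Q[:,2],rcond=None)[0])
sc=snap('scene','sc2');a=sc['image'][110:220,200:330];b=d['image']
u,v=w2px(d,[.5833,.2198,.15]).round().astype(int);print(u,v)
b=b[max(0,v-75):v+75,max(0,u-60):u+60]
g=np.hstack([cv2.resize(a,(470,398),interpolation=cv2.INTER_CUBIC),cv2.resize(b,(int(b.shape[1]*398/b.shape[0]),398),interpolation=cv2.INTER_CUBIC)]);cv2.imwrite('pics/fin.png',g[...,::-1]);print(g.shape)
```

```text
[0.5238665  0.22004907 0.2464408 ] [-8.51443519e-05  9.99999744e-01  7.34591337e-05  7.06828153e-04]
1192 [0.58311121 0.21929819 0.16730542] [0.02607981 0.02618184 0.00857579] 0.1695651082303274
[-0.01722566  0.00445909  0.16994347]
281 293
(398, 788, 3)
```

View pics/fin.png

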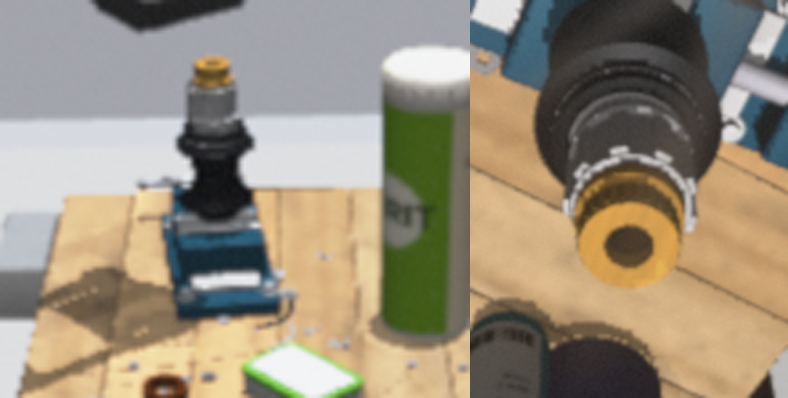

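The stack stands upright and closed. The freehub is at (210,105) and the brass cap at (212,70), with the cap top at about 0.170–0.171 against 0.171 expected. Bystanders have not been touched, so I'm handing in.

```bash
python3 -c "
from station import manip
print(manip.sign_off())"
```

```text
the job is handed in; nothing more can be done
None
```

I rebuilt the drive side in the order asked (bearing, collar, freehub, end cap) and handed it in at about 34 s; measured stack heights were within about 1.5 mm of home, and the worn bearing, tape, tin and lever were never touched.

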